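# Swing a sump pan under a depth gauge, probe its bottom and lock the reading

### The job

Lift the little red bottle out of the cast pan and stand it upright on the blue mat. Then, with the pan's corner staying on its pin, swing the pan a quarter turn flat on the plate by pushing its free end, counter-clockwise seen from above, until its long side rests against the brass stop under the depth gauge. Last, press the gauge's probe gently down until it rests on the bottom of the pan, then swing the red lever clockwise as far as it goes to lock it; leave the other things on the bench alone.

Things in the scene. Friction and masses are not known exactly. Their poses are not given: they have to be found in the camera images.
- gauge: depth-gauge stand, fixed: dark steel plate reaching x -40..195, y -203..193 mm, top at z 8 mm, with a vertical pivot pin, diameter 10 mm, top at z 68 mm. Origin on the pin's axis at bench height, z up. The probe slides at x 115, y 68 mm of this frame, through a blue collar, diameter 40 mm, z 127..159 mm. The stand's place and yaw vary
- stop_top (a point): centre of the top of the brass stop post on the plate, diameter 16 mm, top 38 mm above the bench; at x 150, y 124 mm of the gauge's frame
- mast_top (a point): top centre of the gauge's steel mast, diameter 28 mm, 158 mm above the bench, at x 115, y 165 mm of the gauge's frame; a blue arm 34 mm wide (z 130..156 mm) runs from it along the gauge's -y to the collar
- pan: open cast-aluminium pan, loose, about 0.6 kg, 190 x 130 mm, 44 mm high, walls 5 mm. Origin on the axis of the 14 mm hole in its corner, at its underside, which slides on the plate; the hole sits over the pivot pin. Outside spans x -14..176 (long side), y -14..116 mm. At the start its yaw is about -pi/2 from the gauge's; at the stop its axes agree with the gauge's
- pan_corner (a point): free corner of the pan to push, at x 176, y -14 mm of the pan's frame and 25 mm above its underside. Pushing the long face y = -14 mm beside this corner towards the pan's +y turns the pan counter-clockwise, until its y = 116 mm face meets the brass stop
- pan_well (a point): point on the upper face of the floor of the pan's well, at x 115, y 68, z 6 mm in the pan's frame: it comes under the probe when the pan is at the stop. The well spans x 70..171 mm; nearer the hole the floor is a shelf 16 mm higher
- bottle_mid (a point): centre (half-way up) of a small upright red bottle with a grey tapered cap, 24 mm along its x, 40 mm along its y, 80 mm high; it stands in the pan's well, at any place near its middle; loose. The flat red body is the lower 50 mm or so
- mat: square blue mat 120 x 120 mm, 3 mm thick, fixed flat on the bench; origin at the centre of its underside
- probe (a joint): travel of the probe in m: 0 fully raised, growing as it goes down (limit 0.080; about 0.071 when it rests on the pan's floor). It resists with about 2 N and stays where it is left
- probe_tip (a point): lower tip of the steel probe rod, diameter 12 mm; about 85 mm above the bench when fully raised
- probe_knob (a point): centre of the upper face of the black knob on top of the probe, diameter 38 mm, 16 mm thick; press down here or grip its rim. 186 mm above the tip
- lock_lever (a joint): angle of the locking lever in rad: 0 open, 1.57 at its end stop, locked; it turns clockwise seen from above about a vertical axis at x 115, y 120 mm of the gauge's frame, on top of the blue arm, needs about 1.5 N at its end and stays where it is left
- lever_end (a point): centre of the lever's red handle near its end, 75 mm from its axis, about 181 mm above the bench; handle diameter 16 mm, rising outwards from z = 174 to 182 mm. At 0 it points along the gauge's -x (towards the robot), at 1.57 along the gauge's +y. It passes above the mast
- tin: bystander: round tin, diameter 98, height 74 mm, loose; origin at the centre of its underside
- hammer: bystander: hammer with yellow faces and black grip, 299 mm long, lying on the bench, loose; origin at the centre of its underside, its length along its y
- driver: bystander: screwdriver with black handle, 200 mm long, lying on the bench, loose; origin at the centre of its underside, its length along its y
Not all that is in view belongs to the job. Of the things like the part that bears bottle_mid, leave any that is green or orange; of the rest the smaller one is meant.

How it is judged (in metres and radians):
On the way, in this order (a step that is already met when the one before it is completed fails the run):
1. the bottle stands upright on the mat, let go (horizontal distance between bottle_mid and mat below 0.045 m and angle between bottle_mid's own z axis and vertical below 0.15 rad and height (world z) of bottle_mid between 0.035 and 0.05 m and contact force between the fingers and anything else below 0.1 N), for 0.2 s.
2. the pan, flat on the plate, is turned against the stop (angle between the x axis of pan and the x axis of gauge, either way round below 0.05 rad and x of pan_well in the frame of gauge above 0.09 m and height (world z) of pan below 0.012 m), for 0.2 s.
3. the probe rests on the well's floor while the lever is still open (all of step 2 and z of probe_tip in the frame of pan_well below 0.0025 m and horizontal distance between probe_tip and pan_well below 0.02 m and value of joint lock_lever below 0.6 rad), for 0.2 s.
4. the lever is swung over to locked with the probe still down (all of step 2 and z of probe_tip in the frame of pan_well below 0.0025 m and horizontal distance between probe_tip and pan_well below 0.02 m and value of joint lock_lever above 1.35 rad), for 0.2 s.
At the end, for the whole second after the job is handed in: Bottle upright (within 0.15 rad) on the mat, within 45 mm of its centre; pan flat, at rest and within 0.05 rad of parallel with the gauge, at its stop; probe tip within 2.5 mm of the well's floor and 20 mm of the well point; lever at 1.35 rad or more (all of step 4 and horizontal distance between bottle_mid and mat below 0.045 m and angle between bottle_mid's own z axis and vertical below 0.15 rad and height (world z) of bottle_mid between 0.035 and 0.05 m and linear speed of pan below 0.01 m/s); the robot touches nothing.
It fails at once if the pan's corner came off the pin (horizontal distance between pan and gauge above 0.012 m or z of pan in the frame of gauge above 0.03 m).
It fails at once if the pan was rammed: more than 60 N between it and the probe, stop or pin (contact force between pan and gauge above 60 N).
It fails at once if a bystander (tin, hammer, screwdriver) was pushed more than 30 mm (distance of any of tin, hammer, driver from where it was at the start of the episode above 0.03 m).
It also fails if it takes over 72 s, if anything falls off the work surface, if the arm or the gripper's body presses on something with over 40 N, if the wrist force passes 120 N, or if a joint passes its speed limit or range.

### The arm

A 7-joint arm with a two-finger parallel gripper is mounted at the origin on a cart in front of the work surface, level with it; the furniture and walls round the work are solid. World frame = base frame: x ahead of the robot, y to its left, z up, the work surface at z = 0. Lengths are in mm, angles in rad, forces in N, time in s.
With the tool pointing down it reaches from about 400 to 875 mm from the base axis. Payload 4.4 kg.
Tool frame: the origin (TCP) lies at the very end of the fingers, on their centre line; the grasp point (between the pads) lies 19 mm behind it; z points along the fingers, y is the direction in which the jaws open and shut (so a half turn about z gives the same grasp; the last joint's range is limited). The gripper opens to 85 mm and grips with 20 to 120 N. Pads are 22 mm wide; open, the fingers measure 114 mm over their backs; the gripper's body (76 mm by 85 mm) begins 54 mm behind the grasp point. The pads swing forward as they close: fully open they stand 13 mm farther back than shut.
Start: joints at [1.057, 0.628, 0.038, 1.517, -0.027, 0.996, -0.02], TCP at [281.468, -585.913, 231.313] pointing down, gripper open.
Joint ranges: [-3.06, 3.06], [-0.37, 2.12], [-1.25, 1.32], [0.18, 2.47], [-1.1, 4.24], [0.23, 1.98], [-2.94, 2.94]. Speed limits (rad/s): [2.57, 2.57, 3.14, 3.14, 3.14, 3.14, 3.14].

### API

Orientations are given as [roll, pitch, yaw] about the fixed x, y, z axes, in that order (R = Rz(yaw) Ry(pitch) Rx(roll)).
In Python, from cell import ctrl, eyes gives the robot as it stands.
- The arm moves only by the tool move_arm, never from a script. Its argument "increments" is a list of rows, each a list of 6 numbers: the shift along the tool's x, y, z in cm, then the turn, a rotation vector about the tool's x, y, z in degrees. In form: [[x, y, z, wx, wy, wz], ...]. A call has 1 to 20 rows; each row is the pose to reach, as a shift and turn from the pose commanded when the call began, along the tool's axes at that moment; what a row does not reach only later rows make up. A row lasts 1/10 s, in which the tool goes at most 50 mm and 8.59 degrees, less where a joint would pass 70% of its speed; a pose out of reach is approached as far as the arm can. A call with a gripper value outside its range is refused whole. "grip" is the opening, from -1 (shut) to 1 (fully open), set as the call begins (left out, the last holds). The fingers move at their own pace and stop on an object; the grip force is fixed at half the most. Time passes only in rows, so rows that repeat a pose let the fingers close. It gives the time, the measured TCP pose, the force and the opening at its end, in the units of the state.
- ctrl.read_state(): the state, without advancing time (a new reading comes with each control period).
- eyes.get_image(name): name is "side" or "top"; returns the picture (480x640x3 uint8, red, green, blue); there is no depth.
- eyes.calibration(name): a dict with "fx", "fy", "cx", "cy" (pixels), "dist" ([k1, k2, p1, p2, k3] as OpenCV has them; the pictures are not rectified), "pose" (4x4, takes a point from camera to world coordinates). Camera axes: x right, y up, looking along -z (the intrinsics and any distortion apply to the point x, -y, -z); pixel columns grow to the right and rows downward; lengths in mm; the calibration is good to about 2 mm. A picture is of the moment at which its call begins. calibration takes no time and is no camera call.
- ctrl.finish_job(): hands the job in, once; it reports no verdict.
The state is a dict: "clock": time; "qpos": joint angles; "qd": joint speeds; "tau": joint torques, N m; "eef_pos": TCP position; "tool_rot": TCP orientation; "force": force on the tool from outside, world axes, zero at the start; "torque": the same for the moment, N m; "width": finger opening in mm.
Only numpy, scipy, OpenCV 4.12 (cv2) and the standard library are available. Lean on these libraries where they do the work, as an engineer would, in place of code of your own. Each camera call takes 0.05 s, during which the arm holds its last target. There are 200 camera calls.

## Working session

There is one attempt and no reset: what is moved stays moved. The work goes in short steps, Python scripts to look and compute and a tool call to move; the robot and the scene stay as the last step left them, time stands still between calls to the robot, and variables do not carry over. Pictures are saved under pics/ and viewed, about 8 in all and at most 12, crops included, and the job is handed in when it is done.

Besides the shell and the picture viewer there is one more tool, called after "Request:" as name(argument=value, ...), one argument or row to a line, values as JSON. move_arm: Moves the arm, as the interface text tells. Its arguments: {"type":"object","properties":{"increments":{"type":"array","items":{"type":"array","items":{"type":"number"}}},"grip":{"type":"number"}},"required":["increments"]}

```bash
mkdir -p pics; ls; python3 - <<'E'
from cell import ctrl, eyes
import cv2
s=ctrl.read_state(); print(s)
for n in("side","top"):
    im=eyes.get_image(n); cv2.imwrite(f"pics/{n}0.png",im[:,:,::-1]); print(n,eyes.calibration(n))
E
```

```text
pics
{'clock': 0.0, 'qpos': array([ 1.0571736 ,  0.62935219,  0.03845217,  1.51834065, -0.02700736,
        0.99631061, -0.02002542]), 'qd': array([-0.00149171,  0.00088527,  0.00062692, -0.00042565, -0.0015762 ,
       -0.00021021,  0.00095722]), 'tau': array([-8.04729552e-05, -5.63405836e+01,  1.22631390e+00, -1.93440539e+01,
        1.10507780e-02,  1.05073774e-02, -2.42772347e-05]), 'eef_pos': array([ 281.20945346, -585.33935377,  230.39409987]), 'tool_rot': array([-3.13970029e+00,  2.47301005e-05,  4.47785675e-01]), 'force': array([ 0.76639274,  1.4509007 , -0.84166534]), 'torque': array([-0.01118239,  0.03607977,  0.03122495]), 'width': 85.30054397868162}
side {'fx': 469.80582916664576, 'fy': 469.80582916664576, 'cx': 326.64369805577525, 'cy': 234.3791556147261, 'dist': array([-0.04560282,  0.        ,  0.        ,  0.        ,  0.        ]), 'pose': array([[-8.40557151e-01,  3.52913914e-01, -4.10993241e-01,
        -7.78186263e+00],
       [-5.41530770e-01, -5.67603097e-01,  6.20138009e-01,
         9.23344674e+02],
       [-1.44257042e-02,  7.43826925e-01,  6.68216586e-01,
         1.06319780e+03],
       [ 0.00000000e+00,  0.00000000e+00,  0.00000000e+00,
         1.00000000e+00]])}
top {'fx': 442.94953140116445, 'fy': 442.94953140116445, 'cx': 325.5879898708136, 'cy': 234.6767340954439, 'dist': array([0.01889134, 0.        , 0.        , 0.        , 0.        ]), 'pose': array([[ 8.59717979e-03,  9.89984890e-01, -1.40911341e-01,
         3.41530513e+02],
       [-9.99908056e-01,  7.03314450e-03, -1.15936911e-02,
         7.72929202e+01],
       [-1.04865292e-02,  1.40998058e-01,  9.89954332e-01,
         1.57153359e+03],
       [ 0.00000000e+00,  0.00000000e+00,  0.00000000e+00,
         1.00000000e+00]])}
```

View pics/top0.png

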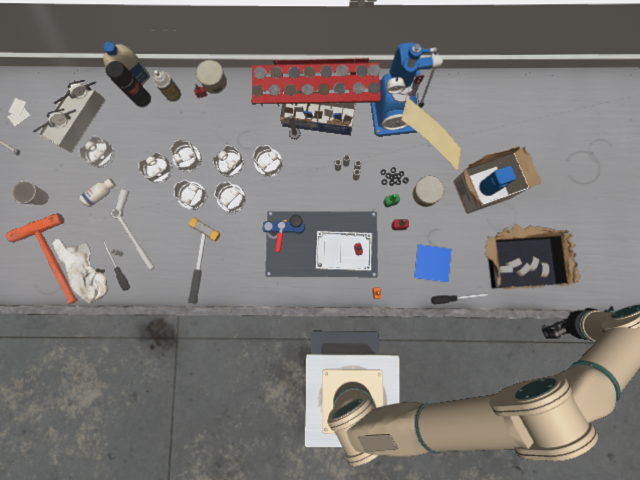

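View pics/side0.png

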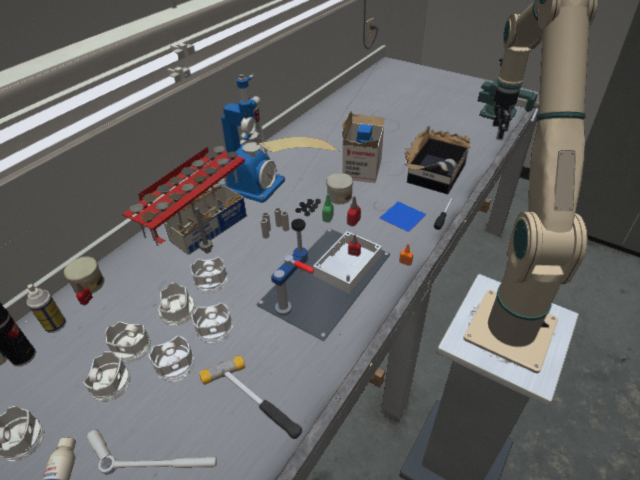

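The top view shows the plate (265..378, 210..277), the pan at (343,250) with a red bottle in it at (358,248), the mat at (433,263), and decoy bottles: red (400,224), green (391,200), orange (377,293). I'll zoom in next.

```bash
cat > h.py <<'E'
import numpy as np, cv2
from cell import ctrl, eyes
def cal(n):
    c=eyes.calibration(n); K=np.array([[c['fx'],0,c['cx']],[0,c['fy'],c['cy']],[0,0,1.]]); return K,c['dist'],c['pose']
F=np.diag([1.,-1,-1])
def w(n,u,v,z):
    K,d,T=cal(n); p=cv2.undistortPoints(np.array([[[u,v]]],float),K,d)[0,0]
    r=T[:3,:3]@F@np.array([p[0],p[1],1]); o=T[:3,3]; return o+r*(z-o[2])/r[2]
def px(n,P):
    K,d,T=cal(n); X=(np.atleast_2d(P)-T[:3,3])@T[:3,:3]@F
    return cv2.projectPoints(X,np.zeros(3),np.zeros(3),K,d)[0][:,0]
def crop(n,x,y,wd,ht,s,out,im=None):
    im=eyes.get_image(n) if im is None else im
    cv2.imwrite(out,cv2.resize(im[y:y+ht,x:x+wd,::-1],None,fx=s,fy=s,interpolation=cv2.INTER_CUBIC))
E
python3 - <<'E'
import cv2
from h import *
a=cv2.imread('pics/top0.png'); b=cv2.imread('pics/side0.png')
A=cv2.resize(a[190:310,255:455],None,fx=4,fy=4,interpolation=cv2.INTER_CUBIC)[:300+180]
cv2.imwrite('pics/topc.png',A)
cv2.imwrite('pics/sidec.png',cv2.resize(b[190:350,250:450],None,fx=3.7,fy=3.7,interpolation=cv2.INTER_CUBIC))
E
```

```text
(no output)
```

View pics/topc.png

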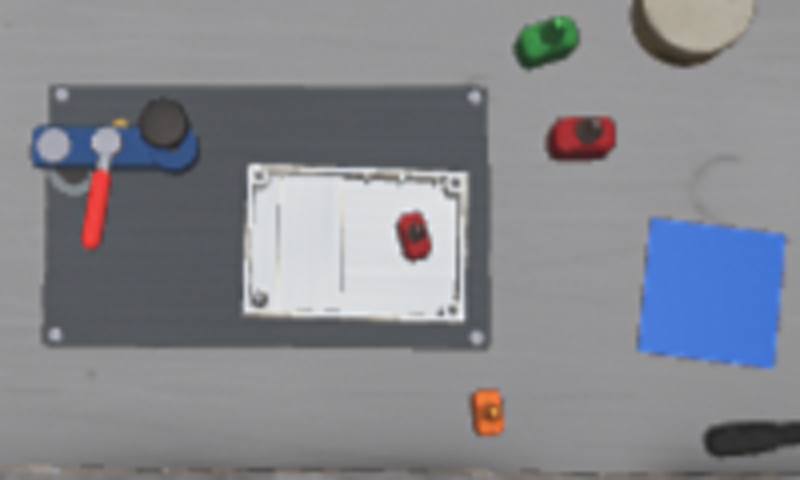

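View pics/sidec.png

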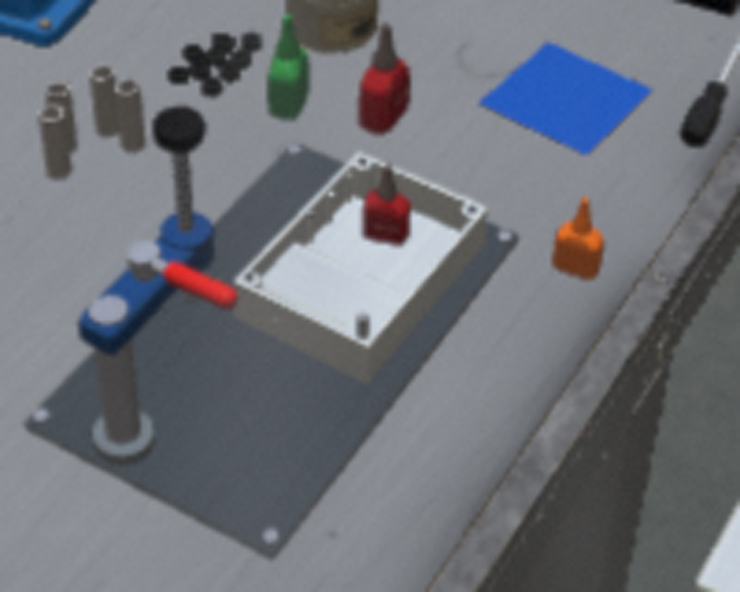

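```bash
cat > fit.py <<'E'
from h import *
from scipy.optimize import least_squares
def fit(L,uv,x0):
    L=np.array(L,float)
    def tr(p): c,s=np.cos(p[2]),np.sin(p[2]); return np.c_[p[0]+c*L[:,0]-s*L[:,1],p[1]+s*L[:,0]+c*L[:,1],L[:,2]]
    r=least_squares(lambda p:(px('top',tr(p))-uv).ravel(),x0,x_scale=[10,10,.1]); return r.x,np.sqrt(np.mean(r.fun**2))
E
python3 - <<'E'
from fit import *
o=lambda a:(np.array(a)+.5)/4-.5+[255,190]
print('gauge',fit([(195,193,8),(195,-203,8),(-40,-203,8),(-40,193,8)],o([(50,86),(487,87),(490,348),(43,345)]),[500,100,0]))
print('pan',fit([(-14,116,52),(176,116,52),(176,-14,52),(-14,-14,52)],o([(248,163),(468,173),(463,322),(243,314)]),[500,100,-1.57]))
print('mat',fit([(60,60,3),(60,-60,3),(-60,-60,3),(-60,60,3)],o([(650,217),(786,234),(775,367),(638,350)]),[500,-300,0]))
for n,(u,v) in {'pin':(260,298),'mast':(53,145),'knob':(164,122),'leverend':(93,235)}.items():
    print(n,w('top',*o((u,v)),{'pin':68,'mast':158,'knob':271,'leverend':181}[n]))
a=cv2.imread('pics/top0.png').astype(int)
m=((a[:,:,2]>90)&(a[:,:,1]<70)&(a[:,:,0]<80)).astype(np.uint8); m2=np.zeros_like(m); m2[238:262,345:370]=m[238:262,345:370]
r=cv2.minAreaRect(cv2.findNonZero(m2)); print(r, m2.sum())
for z in (14,39,62): print('bottle',z,w('top',*r[0],z))
b=cv2.boxPoints(r); print(np.array([w('top',*q,50)[:2] for q in b]))
# side view
print(w('side',250+(386+.5)/3.7,190+(216+.5)/3.7,39), w('side',250+387/3.7,190+170/3.7,94))
E
```

```text
gauge (array([4.55193151e+02, 1.14932309e+02, 2.59917021e-03]), np.float64(0.3955146818181462))
pan (array([455.67803895, 115.5996161 ,  -1.6032743 ]), np.float64(0.16916396234380904))
mat (array([ 4.68118738e+02, -2.83425607e+02, -1.14312140e-01]), np.float64(0.17296842376719043))
pin [454.36472069 114.28853127  68.        ]
mast [570.17772919 280.8672241  158.        ]
knob [569.83966824 182.24230757 271.        ]
leverend [494.6671309  243.98224164 181.        ]
((358.0, 249.0), (10.0, 6.0), 90.0) 50
bottle 14 [512.93919862 -19.40545655  14.        ]
bottle 39 [510.18791469 -17.85334914  39.        ]
bottle 62 [507.65673347 -16.42541033  62.        ]
[[526.27757801  -6.84088395]
 [526.43063853 -27.55991679]
 [491.73625121 -27.46411635]
 [491.57745082  -6.81178889]]
[511.53027284 -17.42018685  39.        ] [511.48500207 -15.41881257  94.        ]
```

```bash
cat >> h.py <<'E'
from scipy.spatial.transform import Rotation as Ro
def inc(p,yaw,s=None,pitch=0.):
    s=s or ctrl.read_state(); R=Ro.from_euler('xyz',s['tool_rot']); T=Ro.from_euler('xyz',[np.pi,pitch,yaw])
    return np.round(np.r_[R.inv().apply(np.array(p)-s['eef_pos'])/10,(R.inv()*T).as_rotvec(degrees=True)],2).tolist()
E
python3 - <<'E'
from h import *
a=cv2.imread('pics/top0.png').astype(int)[236:264,345:372]
m=(a[:,:,2]-a[:,:,1]>40); ys,xs=np.nonzero(m); print(m.sum())
P=np.array([w('top',x+345,y+236,55)[:2] for x,y in zip(xs,ys)]); print(P.mean(0))
val,v=np.linalg.eigh(np.cov(P.T)); print(np.sqrt(val),v[:,1],np.arctan(v[1,1]/v[0,1]))
print(inc((511,-17,230),.28), inc((511,-17,150),.28))
E
```

```text
52
[509.97344271 -17.32228204]
[ 6.50355701 12.09878234] [-0.9626527  -0.27073932] 0.2741609497275687
[45.32, -41.29, 0.12, -0.1, 0.01, 9.61] [45.32, -41.27, 8.12, -0.1, 0.01, 9.61]
```

Request:
move_arm(
  increments=[
    [3,-2.75,0,0,0,1],
    [6,-5.5,0,0,0,2],
    [9,-8.25,0,0,0,3],
    [12,-11,0,0,0,4],
    [15,-13.75,0,0,0,5],
    [18,-16.5,0,0,0,6],
    [21,-19.2,0,0,0,7],
    [24,-22,0,0,0,8],
    [27,-24.7,0,0,0,9],
    [30,-27.4,0,0,0,10],
    [33,-30.1,0,0,0,10],
    [36,-32.8,0,0,0,10],
    [39,-35.5,0,0,0,10],
    [42,-38.3,0,0,0,10],
    [45.3,-41.3,0,0,0,10],
    [45.3,-41.3,3,0,0,10],
    [45.3,-41.3,6,0,0,10],
    [45.3,-41.3,8,0,0,10],
    [45.3,-41.3,8,0,0,10],
  ],
  grip=0.0,
)

```text
clock: 2.0
eef_pos: [508.7, -17.3, 148.7]
tool_rot: [-3.14, 0.006, 0.274]
force: [0.3, -0.1, 0.3]
width: 42.9
```

Request:
move_arm(
  increments=[
    [0.2,0,2.5,0,0,0],
    [0.2,0,5,0,0,0],
    [0.2,0,7,0,0,0],
    [0.2,0,9,0,0,0],
    [0.2,0,10.5,0,0,0],
    [0.2,0,11.5,0,0,0],
    [0.2,0,11.5,0,0,0],
  ],
)

```text
clock: 2.7
eef_pos: [512.8, -17.0, 36.0]
tool_rot: [-3.141, 0.001, 0.273]
force: [0.1, 0.2, 0.1]
width: 42.6
```

Request:
move_arm(
  increments=[
    [0,0,0,0,0,0],
    [0,0,0,0,0,0],
    [0,0,0,0,0,0],
    [0,0,0,0,0,0],
    [0,0,0,0,0,0],
    [0,0,0,0,0,0],
    [0,0,0,0,0,0],
  ],
  grip=-1,
)

```text
clock: 3.4
eef_pos: [513.7, -17.1, 37.3]
tool_rot: [3.141, -0.002, 0.273]
force: [-0.2, -0.2, 6.2]
width: 22.1
```

Request:
move_arm(
  increments=[
    [0,0,-1,0,0,0],
    [0,0,-3,0,0,0],
    [0,0,-6,0,0,0],
    [0,0,-9,0,0,0],
    [0,0,-12,0,0,0],
    [0,0,-13,0,0,0],
    [0,0,-13,0,0,0],
  ],
)

```text
clock: 4.1
eef_pos: [513.9, -16.9, 168.0]
tool_rot: [3.141, -0.004, 0.273]
force: [0.2, -0.1, 0.2]
width: 22.0
```

```bash
python3 - <<'E'
from h import *
crop('side',260,150,200,160,3.5,'pics/lift.png')
s=ctrl.read_state(); print(s['eef_pos'],s['force'],s['width'],s['tool_rot'])
print(inc((468,-283,170),.274))
E
```

```text
[512.90647465 -16.87636366 166.68273879] [-0.28812724  0.6474839  -0.35135434] 21.942857079715694 [ 3.14143061e+00 -9.13606197e-04  2.73333743e-01]
[-11.51, 24.41, -0.34, 0.01, -0.05, -0.04]
```

View pics/lift.png

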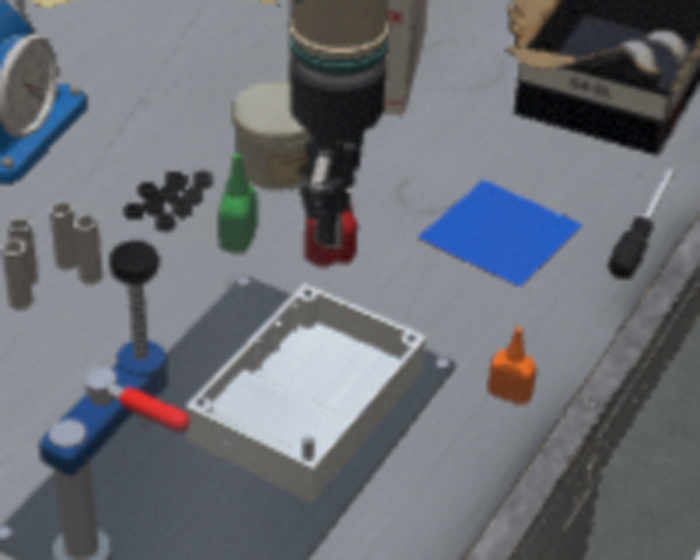

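The bottle hangs upright in the fingers and the pan is undisturbed.

Request:
move_arm(
  increments=[
    [-1.5,3.3,0,0,0,0],
    [-3.2,6.8,0,0,0,0],
    [-4.9,10.3,0,0,0,0],
    [-6.6,13.9,0,0,0,0],
    [-8.2,17.4,0,0,0,0],
    [-9.9,21,0,0,0,0],
    [-11,23.4,0,0,0,0],
    [-11.5,24.4,2,0,0,0],
    [-11.5,24.4,5,0,0,0],
    [-11.5,24.4,8,0,0,0],
    [-11.5,24.4,10.5,0,0,0],
    [-11.5,24.4,12.5,0,0,0],
    [-11.5,24.4,13.2,0,0,0],
    [-11.5,24.4,13.2,0,0,0],
    [-11.5,24.4,13.2,0,0,0],
  ],
)

```text
clock: 5.65
eef_pos: [468.1, -282.9, 34.4]
tool_rot: [-3.142, 0.0, 0.273]
force: [0.2, -0.2, -0.5]
width: 22.0
```

Request:
move_arm(
  increments=[
    [0,0,0.3,0,0,0],
    [0,0,0.5,0,0,0],
    [0,0,0.7,0,0,0],
    [0,0,0.75,0,0,0],
    [0,0,0.75,0,0,0],
  ],
)

```text
clock: 6.15
eef_pos: [468.1, -282.9, 26.9]
tool_rot: [3.142, -0.0, 0.273]
force: [-0.2, 0.6, -0.3]
width: 22.2
```

Request:
move_arm(
  increments=[
    [0,0,0.15,0,0,0],
    [0,0,0.15,0,0,0],
    [0,0,0.15,0,0,0],
  ],
)

```text
clock: 6.45
eef_pos: [468.2, -283.0, 26.3]
tool_rot: [3.141, -0.0, 0.273]
force: [-1.2, 0.7, 8.7]
width: 21.6
```

Request:
move_arm(
  increments=[
    [0,0,0.15,0,0,0],
    [0,0,0.15,0,0,0],
    [0,0,0.15,0,0,0],
  ],
)

```text
clock: 6.75
eef_pos: [468.2, -283.1, 26.2]
tool_rot: [3.141, -0.001, 0.273]
force: [-4.0, 1.9, 21.3]
width: 22.2
```

Request:
move_arm(
  increments=[
    [0,0,-0.2,0,0,0],
    [0,0,-0.2,0,0,0],
  ],
)

```text
clock: 6.95
eef_pos: [468.4, -283.2, 26.4]
tool_rot: [3.141, -0.001, 0.273]
force: [-1.0, -0.1, 7.8]
width: 21.8
```

Request:
move_arm(
  increments=[
    [0,0,0,0,0,0],
    [0,0,0,0,0,0],
    [0,0,0,0,0,0],
    [0,0,0,0,0,0],
    [0,0,0,0,0,0],
    [0,0,-1,0,0,0],
    [0,0,-3,0,0,0],
    [0,0,-6,0,0,0],
    [0,0,-10,0,0,0],
    [0,0,-14,0,0,0],
    [0,0,-18,0,0,0],
    [0,0,-18,0,0,0],
  ],
  grip=0.1,
)

```text
clock: 8.15
eef_pos: [471.2, -284.8, 212.0]
tool_rot: [3.133, -0.008, 0.273]
force: [-0.3, -0.7, -0.9]
width: 46.9
```

```bash
python3 - <<'E'
from h import *
a=eyes.get_image('top'); b=eyes.get_image('side')
im=np.hstack([a[190:310,330:470],b[150:270,330:470]])
cv2.imwrite('pics/placed.png',cv2.resize(im[:,:,::-1],None,fx=2.8,fy=2.8))
s=ctrl.read_state();print(s['eef_pos'],s['clock'])
# push positions: gauge (455,115) yaw ~.003 ; pan yaw rel
G=np.array([454.8,114.8])
for th in np.linspace(-1.6,0,9):
    c,t=np.cos(th),np.sin(th); R=np.array([[c,-t],[t,c]])
    print(round(th,2),(G+R@[160,-14]).round(0),(G+R@[160,-25]).round(0))
E
```

```text
[ 468.43011316 -283.18529095  207.39715649] 8.25
-1.6 [436. -45.] [425. -44.]
-1.4 [468. -45.] [457. -47.]
-1.2 [500. -39.] [489. -43.]
-1.0 [529. -27.] [520. -33.]
-0.8 [556. -10.] [548. -17.]
-0.6 [579.  13.] [573.   4.]
-0.4 [597.  40.] [592.  29.]
-0.2 [609.  69.] [607.  59.]
0.0 [615. 101.] [615.  90.]
```

View pics/placed.png

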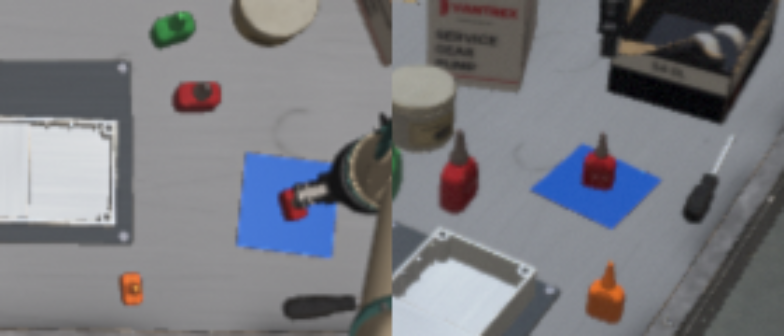

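The bottle stands upright on the mat, about (290,205) in the left half of the picture and (598,165) in the right half. Next I shut the gripper and go to the pan's push side.

```bash
python3 - <<'E'
from h import *
s=ctrl.read_state();print(s['qpos'].round(2),inc((412,-45,207),0.0))
print('orange',w('top',376.5,293,30), 'driver',w('top',436,299,10))
E
```

```text
[ 0.49  0.51  0.    1.84 -0.    0.79 -0.8 ] [0.99, -24.46, -0.01, 0.1, -0.14, 15.65]
orange [359.2745956  -81.77998193  30.        ] driver [ 340.78210043 -290.0094298    10.        ]
```

Request:
move_arm(
  increments=[
    [0.1,-3.5,0,0,0,4],
    [0.3,-7.5,0,0,0,8],
    [0.5,-11.5,0,0,0,12],
    [0.7,-15.5,0,0,0,15.6],
    [0.9,-19.5,0,0,0,15.6],
    [1,-23,0,0,0,15.6],
    [1,-24.4,1,0,0,15.6],
    [1,-24.4,4,0,0,15.6],
    [1,-24.4,7.5,0,0,15.6],
    [1,-24.4,11,0,0,15.6],
    [1,-24.4,14,0,0,15.6],
    [1,-24.4,16.5,0,0,15.6],
    [1,-24.4,17.6,0,0,15.6],
    [1,-24.4,17.6,0,0,15.6],
  ],
  grip=-1,
)

```text
clock: 9.65
eef_pos: [403.5, -39.3, 39.8]
tool_rot: [-3.123, 0.026, -0.001]
force: [0.2, -0.2, -0.6]
width: 0.3
```

Request:
move_arm(
  increments=[
    [0.4,0,0,0,0,0],
    [0.8,0,0,0,0,0],
    [1.8,0.1,0,0,0,0],
    [2.9,0.2,0,0,0,0],
    [4.1,0.3,0,0,0,0],
    [5.7,0.15,0,0,0,0],
    [7.3,-0.1,0,0,0,0],
    [8.9,-0.5,0,0,0,0],
    [10.5,-1,0,0,0,0],
    [11.9,-1.7,0,0,0,0],
    [13.3,-2.5,0,0,0,0],
    [14.6,-3.5,0,0,0,0],
    [15.9,-4.6,0,0,0,0],
    [15.9,-4.6,0,0,0,0],
  ],
)

```text
clock: 11.05
eef_pos: [566.3, 8.4, 38.7]
tool_rot: [-3.123, 0.02, 0.003]
force: [-0.1, 0.8, -0.2]
width: 0.1
```

```bash
python3 - <<'E'
from h import *
crop('top',255,180,160,120,4.5,'pics/push1.png')
s=ctrl.read_state(); print(s['eef_pos'],s['force'],s['tool_rot'],s['clock'])
E
```

```text
[565.40492395   7.08317009  38.79403153] [-0.58550529  0.06520598  0.60067547] [-3.12332039e+00  2.08402029e-02  1.22072578e-03] 11.1
```

View pics/push1.png

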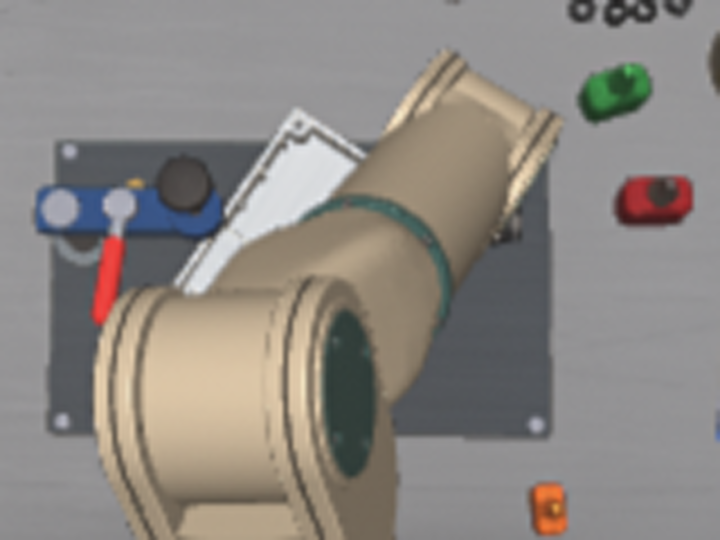

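Request:
move_arm(
  increments=[
    [0.6,-0.5,0.2,0,0,0],
    [1.15,-1,0.4,0,0,0],
    [2.1,-2.1,0.4,0,0,0],
    [2.9,-3.5,0.4,0,0,0],
    [3.3,-4.2,0.4,0,0,0],
    [3.6,-4.9,0.4,0,0,0],
    [3.8,-5.5,0.4,0,0,0],
    [4,-6,0.4,0,0,0],
    [4.05,-6.4,0.4,0,0,0],
    [4.05,-6.4,0.4,0,0,0],
    [4.05,-6.4,0.4,0,0,0],
  ],
)

```text
clock: 12.2
eef_pos: [605.3, 71.0, 35.2]
tool_rot: [-3.122, 0.021, -0.001]
force: [-0.8, 0.4, 1.1]
width: 0.2
```

Request:
move_arm(
  increments=[
    [0,-0.15,0,0,0,0],
    [0.05,-0.3,0,0,0,0],
    [0.1,-0.45,0,0,0,0],
    [0.1,-0.6,0,0,0,0],
    [0.15,-0.75,0,0,0,0],
    [0.15,-0.75,0,0,0,0],
  ],
)

```text
clock: 12.8
eef_pos: [606.4, 78.0, 35.1]
tool_rot: [-3.123, 0.022, -0.001]
force: [-0.2, -2.4, 2.3]
width: 0.5
```

Expected contact is at y≈87; I'll advance slowly.

Request:
move_arm(
  increments=[
    [0,-0.15,0,0,0,0],
    [0,-0.3,0,0,0,0],
    [0.05,-0.4,0,0,0,0],
    [0.05,-0.5,0,0,0,0],
    [0.05,-0.5,0,0,0,0],
  ],
)

```text
clock: 13.3
eef_pos: [607.0, 83.3, 35.2]
tool_rot: [-3.123, 0.022, -0.001]
force: [0.4, -3.1, 1.2]
width: -0.3
```

```bash
python3 - <<'E'
from h import *
crop('side',230,190,160,120,4.5,'pics/push2.png')
s=ctrl.read_state(); print(s['eef_pos'],s['force'],s['tool_rot'],s['clock'])
G=np.array([454.8,114.8])
# expected pixels of top-rim corners at z=52 for pan at stop, in crop coordinates
for L in [(-14,-14),(176,-14),(176,116),(-14,116)]:
    print(L,[((px('side',[*(G+L),52])[0]-[230,190]+.5)*4.5).round(1)])
E
```

```text
[606.97607678  83.31875706  35.14721435] [ 0.94196899 -2.44548293  2.56297043] [-3.12267311e+00  2.16436790e-02 -6.88615553e-04] 13.35
(-14, -14) [array([565.1, 397.8])]
(176, -14) [array([325.1, 289.4])]
(176, 116) [array([209.9, 408.4])]
(-14, 116) [array([457.7, 530.7])]
```

View pics/push2.png

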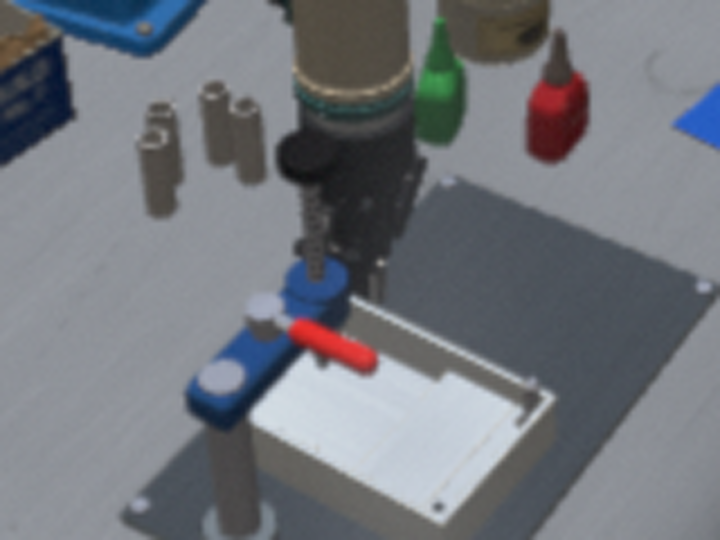

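The pan is nearly home: its near corner is at (440,522), expected (458,531).

Request:
move_arm(
  increments=[
    [0,-0.1,0,0,0,0],
    [0,-0.2,0,0,0,0],
    [0,-0.3,0,0,0,0],
    [0,-0.3,0,0,0,0],
  ],
)

```text
clock: 13.75
eef_pos: [607.1, 86.6, 35.2]
tool_rot: [-3.123, 0.022, -0.0]
force: [2.0, -1.6, 0.7]
width: -0.4
```

Request:
move_arm(
  increments=[
    [0,-0.1,0,0,0,0],
    [0,-0.2,0,0,0,0],
    [0,-0.2,0,0,0,0],
  ],
)

```text
clock: 14.05
eef_pos: [606.9, 87.8, 35.2]
tool_rot: [-3.123, 0.022, -0.001]
force: [2.6, -3.8, 0.4]
width: -0.0
```

Request:
move_arm(
  increments=[
    [0,-0.1,0,0,0,0],
    [0,-0.2,0,0,0,0],
    [0,-0.2,0,0,0,0],
  ],
)

```text
clock: 14.35
eef_pos: [606.9, 87.9, 35.2]
tool_rot: [-3.126, 0.022, -0.002]
force: [2.7, -7.2, -0.8]
width: 0.3
```

Request:
move_arm(
  increments=[
    [0,-0.1,0,0,0,0],
    [0,-0.15,0,0,0,0],
    [0,-0.15,0,0,0,0],
  ],
)

```text
clock: 14.65
eef_pos: [606.9, 87.9, 35.2]
tool_rot: [-3.127, 0.021, -0.003]
force: [2.4, -8.6, 0.3]
width: 0.1
```

The reaction grew with no further motion, so the pan is at the stop. I back off and rise.

Request:
move_arm(
  increments=[
    [0,0.5,0,0,0,0],
    [0,1.5,0,0,0,0],
    [0,2.5,0,0,0,0],
    [0,2.5,-3,0,0,0],
    [0,2.5,-7,0,0,0],
    [0,2.5,-11,0,0,0],
    [0,2.5,-15,0,0,0],
    [0,2.5,-19,0,0,0],
    [0,2.5,-23,0,0,0],
    [0,2.5,-26,0,0,0],
    [0,2.5,-27.5,0,0,0],
    [0,2.5,-27.5,0,0,0],
  ],
)

```text
clock: 15.85
eef_pos: [613.7, 61.0, 312.0]
tool_rot: [-3.122, 0.018, -0.001]
force: [0.3, -0.3, 0.2]
width: -0.1
```

```bash
python3 - <<'E'
from h import *
s=ctrl.read_state(); print(s['eef_pos'],s['qpos'].round(2),s['clock']); print(inc((570,183,310),0.)); 
a=eyes.get_image('top');b=eyes.get_image('side')
cv2.imwrite('pics/st_t.png',a[:,:,::-1]);cv2.imwrite('pics/st_s.png',b[:,:,::-1])
# probe position from dark knob in side view (z 271)
c=b[190:250,270:330].astype(int).sum(2); m=(c<150); n,l,st,ce=cv2.connectedComponentsWithStats(m.astype(np.uint8)); 
for i in range(1,n):
    if st[i,4]>40: u=ce[i]+[270,190]; print(st[i],u,w('side',*u,266))
print(px('side',[570,183,271]))
E
```

```text
[613.6757501   60.99607686 311.98287332] [-0.53  0.59  0.68  1.5  -0.41  1.21 -1.35] 15.85
[-4.37, -12.19, 0.52, -1.15, 1.04, -0.05]
[ 26  10  24  15 137] [307.54014599 206.32846715] [588.6472067  114.88620354 266.        ]
[ 22  29  13  13 121] [297.83471074 224.73553719] [566.57826091 191.53396347 266.        ]
[[298.55491581 221.01848039]]
```

Request:
move_arm(
  increments=[
    [-1.2,-3.2,-0.5,-0.3,0.3,0],
    [-2.4,-6.4,-0.5,-0.6,0.6,0],
    [-3.6,-9.6,-0.5,-0.9,0.9,0],
    [-4.4,-12.2,0,-1.1,1,0],
    [-4.4,-12.2,1.5,-1.1,1,0],
    [-4.4,-12.2,2.5,-1.1,1,0],
    [-4.4,-12.2,2.5,-1.1,1,0],
  ],
)

```text
clock: 16.65
eef_pos: [566.8, 183.1, 285.3]
tool_rot: [3.139, 0.01, -0.002]
force: [-0.1, 0.2, 0.1]
width: 0.0
```

Request:
move_arm(
  increments=[
    [0.2,0,0.7,0,0,0],
    [0.3,0,1.4,0,0,0],
    [0.3,0,2.1,0,0,0],
    [0.3,0,2.8,0,0,0],
    [0.3,0,3.5,0,0,0],
    [0.3,0,4.2,0,0,0],
    [0.3,0,4.9,0,0,0],
    [0.3,0,5.6,0,0,0],
    [0.3,0,6.3,0,0,0],
    [0.3,0,7,0,0,0],
    [0.3,0,7.5,0,0,0],
    [0.3,0,7.5,0,0,0],
  ],
)

```text
clock: 17.85
eef_pos: [570.1, 184.3, 211.8]
tool_rot: [3.141, 0.007, -0.001]
force: [-0.7, -0.1, -0.9]
width: 0.2
```

Request:
move_arm(
  increments=[
    [0,0,0.2,0,0,0],
    [0,0,0.4,0,0,0],
    [0,0,0.6,0,0,0],
    [0,0,0.6,0,0,0],
  ],
)

```text
clock: 18.25
eef_pos: [570.7, 184.2, 206.6]
tool_rot: [3.141, 0.005, -0.001]
force: [-0.3, -0.2, 0.1]
width: -0.0
```

Request:
move_arm(
  increments=[
    [0,0,0.15,0,0,0],
    [0,0,0.3,0,0,0],
    [0,0,0.4,0,0,0],
    [0,0,0.4,0,0,0],
  ],
)

```text
clock: 18.65
eef_pos: [571.1, 183.9, 202.8]
tool_rot: [3.141, 0.004, -0.001]
force: [0.7, 0.1, 0.3]
width: 0.2
```

```bash
python3 - <<'E'
from h import *
b=eyes.get_image('side'); s=ctrl.read_state(); print(s['eef_pos'],s['force'],s['clock'])
crop('side',230,190,160,120,4.5,'pics/probe.png',b)
G=np.array([454.8,114.8])
for L in [(-14,-14),(176,-14),(176,116),(-14,116)]:
    print(L,[((px('side',[*(G+L),52])[0]-[230,190]+.5)*4.5).round(1)])
E
```

```text
[571.10161147 183.78201958 202.78141015] [0.11354823 0.60645444 0.41018621] 18.7
(-14, -14) [array([565.1, 397.8])]
(176, -14) [array([325.1, 289.4])]
(176, 116) [array([209.9, 408.4])]
(-14, 116) [array([457.7, 530.7])]
```

View pics/probe.png

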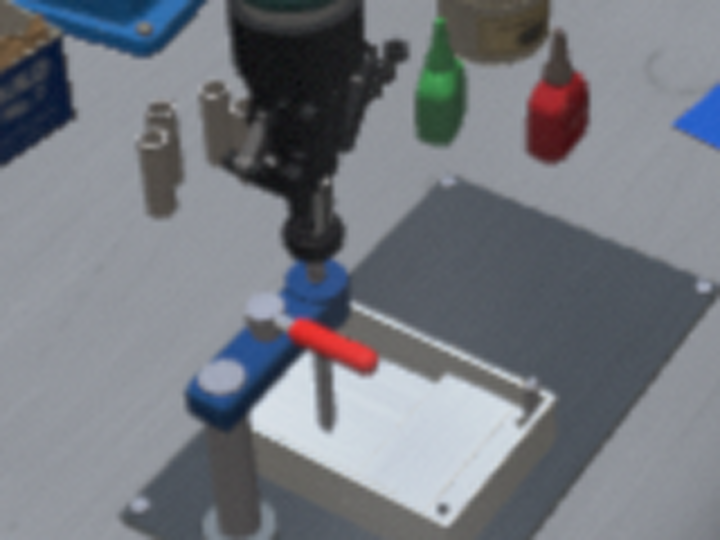

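The probe is down through the collar, with its tip near the floor at (327,428). I continue to contact.

Request:
move_arm(
  increments=[
    [0,0,0.1,0,0,0],
    [0,0,0.2,0,0,0],
    [0,0,0.2,0,0,0],
  ],
)

```text
clock: 19.0
eef_pos: [571.1, 183.8, 200.8]
tool_rot: [3.141, 0.004, -0.001]
force: [-0.0, -0.1, 1.3]
width: -0.1
```

Request:
move_arm(
  increments=[
    [0,0,0.1,0,0,0],
    [0,0,0.2,0,0,0],
    [0,0,0.2,0,0,0],
  ],
)

```text
clock: 19.3
eef_pos: [571.1, 183.8, 199.5]
tool_rot: [3.141, 0.004, -0.001]
force: [-1.7, -0.4, 5.9]
width: 0.4
```

Request:
move_arm(
  increments=[
    [0,0,0.1,0,0,0],
    [0,0,0.1,0,0,0],
    [0,0,0.1,0,0,0],
  ],
)

```text
clock: 19.6
eef_pos: [571.2, 183.7, 199.3]
tool_rot: [-3.141, 0.004, -0.001]
force: [-3.1, -0.8, 10.6]
width: 0.2
```

Request:
move_arm(
  increments=[
    [0,0,-0.1,0,0,0],
    [0,0,-1,0,0,0],
    [0,0,-3,0,0,0],
    [0,0,-6,0,0,0],
    [0,0,-8,0,0,0],
    [0,0,-8,0,0,0],
  ],
)

```text
clock: 20.2
eef_pos: [573.2, 183.8, 281.0]
tool_rot: [-3.141, -0.001, -0.001]
force: [-0.9, -0.1, 0.2]
width: 0.3
```

```bash
python3 - <<'E'
from h import *
b=eyes.get_image('side'); s=ctrl.read_state(); print(s['eef_pos'],s['force'],s['tool_rot'],s['qpos'].round(2),s['clock'])
A=np.array([570,235])
for p in [(480,150),(480,260)]: print(p,inc((*p,280),0.))
E
```

```text
[572.07205654 183.89448085 279.16182896] [ 1.02235022  0.98068443 -0.52223227] [-3.14129227e+00  2.22233073e-03 -9.19818995e-04] [-0.77  0.59  0.69  1.61 -0.41  1.09 -1.54] 20.25
(480, 150) [-9.2, 3.4, -0.06, -0.02, 0.13, -0.05]
(480, 260) [-9.21, -7.6, -0.06, -0.02, 0.13, -0.05]
```

Request:
move_arm(
  increments=[
    [-3.5,-0.4,0,0,0,0],
    [-7,-0.8,0,0,0,0],
    [-7,-0.8,3,0,0,0],
    [-7,-0.8,6,0,0,0],
    [-7,-0.8,9,0,0,0],
    [-7,-0.8,10.9,0,0,0],
    [-7,-0.8,10.9,0,0,0],
    [-7,-0.8,10.9,0,0,0],
  ],
)

```text
clock: 21.05
eef_pos: [500.5, 191.6, 168.8]
tool_rot: [3.14, 0.006, -0.001]
force: [-0.1, -0.1, 1.2]
width: -0.1
```

Request:
move_arm(
  increments=[
    [0.1,-1,0,0,0,0],
    [0.1,-2,0,0,0,0],
    [0,-3,0,0,0,0],
    [-0.2,-4.1,0,0,0,0],
    [-0.1,-5.1,0,0,0,0],
    [0,-6.1,0,0,0,0],
    [0.3,-7.1,0,0,0,0],
    [0.75,-8.1,0,0,0,0],
    [1.5,-9,0,0,0,0],
    [2.35,-9.8,0,0,0,0],
    [3,-10.2,0,0,0,0],
    [3.7,-10.6,0,0,0,0],
    [3.7,-10.6,0,0,0,0],
  ],
)

```text
clock: 22.35
eef_pos: [538.8, 298.7, 168.8]
tool_rot: [-3.141, 0.004, -0.001]
force: [-0.2, -0.4, 0.6]
width: -0.4
```

Request:
move_arm(
  increments=[
    [0.4,-0.3,0,0,0,0],
    [0.8,-0.5,0,0,0,0],
    [1.1,-0.5,0,0,0,0],
    [1.3,-0.5,0,0,0,0],
    [1.3,-0.5,0,0,0,0],
  ],
)

```text
clock: 22.85
eef_pos: [551.2, 303.5, 169.0]
tool_rot: [-3.141, 0.004, -0.001]
force: [-0.9, -0.1, -0.5]
width: -0.2
```

Request:
move_arm(
  increments=[
    [0.2,0,0,0,0,0],
    [0.4,0,0,0,0,0],
    [0.4,0,0,0,0,0],
  ],
)

```text
clock: 23.15
eef_pos: [553.1, 303.5, 168.9]
tool_rot: [-3.141, 0.009, -0.0]
force: [-5.8, 1.3, 3.7]
width: 0.4
```

```bash
python3 - <<'E'
from h import *
crop('side',210,190,180,135,4.4,'pics/lever.png')
s=ctrl.read_state(); print(s['eef_pos'],s['force'],s['clock'])
E
```

```text
[553.05265599 303.52855045 168.8766409 ] [-5.93290584 -0.48563551  3.35475859] 23.2
```

View pics/lever.png

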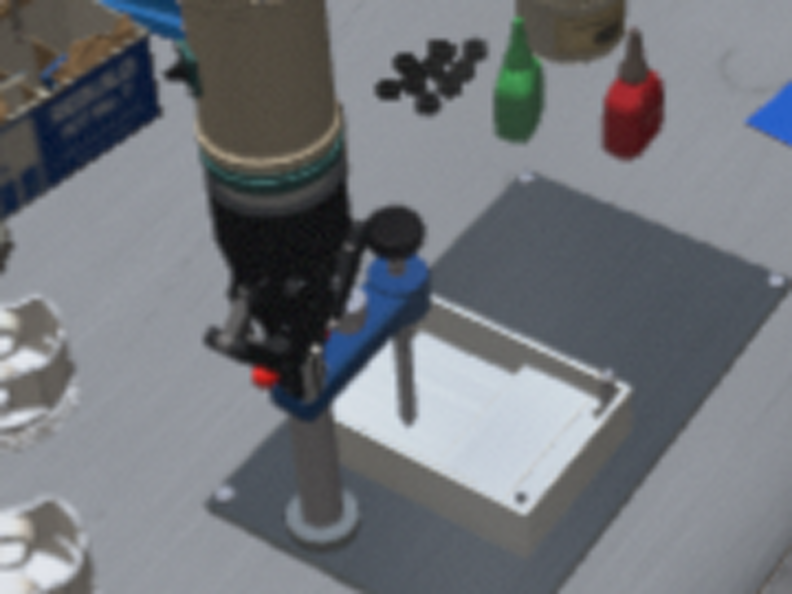

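The lever is along the arm towards +y (red tip at (265,376)), with stop resistance felt. A little more, then I retreat.

Request:
move_arm(
  increments=[
    [0.2,0,0,0,0,0],
    [0.2,0,0,0,0,0],
  ],
)

```text
clock: 23.4
eef_pos: [553.2, 303.6, 168.8]
tool_rot: [-3.141, 0.013, 0.0]
force: [-9.7, -0.7, 6.9]
width: -0.1
```

Request:
move_arm(
  increments=[
    [-1,0,0,0,0,0],
    [-3,0,0,0,0,0],
    [-5,0,0,0,0,0],
    [-6,0,-3,0,0,0],
    [-6,0,-7,0,0,0],
    [-6,0,-11,0,0,0],
    [-6,3,-15,0,0,0],
    [-6,7,-16,0,0,0],
    [-6,11,-16,0,0,0],
    [-6,15,-16,0,0,0],
    [-6,19,-16,0,0,0],
    [-6,23,-16,0,0,0],
    [-6,27,-16,0,0,0],
    [-6,31,-16,0,0,0],
    [-6,35,-16,0,0,0],
    [-6,39,-16,0,0,0],
    [-6,43,-16,0,0,0],
    [-6,47,-16,0,0,0],
    [-6,51,-16,0,0,0],
    [-6,51,-16,0,0,0],
  ],
)

```text
clock: 25.4
eef_pos: [495.5, -214.9, 330.4]
tool_rot: [3.134, 0.003, -0.011]
force: [-0.9, -0.1, 0.8]
width: 0.4
```

```bash
python3 - <<'E'
from h import *
a=eyes.get_image('top');b=eyes.get_image('side')
im=np.hstack([cv2.resize(a[195:295,255:385],None,fx=3,fy=3,interpolation=cv2.INTER_CUBIC),cv2.resize(b[205:305,230:360],None,fx=3,fy=3,interpolation=cv2.INTER_CUBIC)])
im2=np.zeros((250,780,3),np.uint8); q=cv2.resize(b[150:270,330:470],None,fx=2,fy=2); im2[:240,:280]=q
q=cv2.resize(a[190:310,370:480],None,fx=2,fy=2); im2[:240,300:520]=q
cv2.imwrite('pics/final.png',np.vstack([im,im2])[:,:,::-1])
s=ctrl.read_state(); print(s['eef_pos'],s['force'],s['clock'])
E
```

```text
[ 496.80710089 -208.62411219  329.60525634] [-0.44734939  0.43072921 -0.63006026] 25.5
```

View pics/final.png

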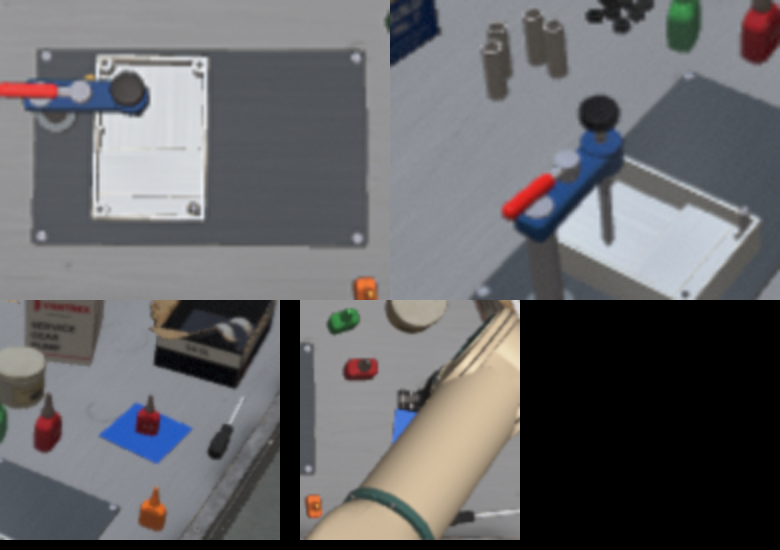

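The final picture shows the lever over the mast pointing to +y, the probe down in the pan, the brass stop touching the pan's side at (90,77), and the bottle upright on the mat. I fit the pan's yaw and hand in only if it is within tolerance.

```bash
python3 - <<'E'
from fit import *
o=lambda a:(np.array(a)+.5)/3-.5+[255,195]
p=fit([(176,116,52),(176,-14,52),(-14,-14,52),(-14,116,52)],o([(97,56),(209,57),(205,220),(92,218)]),[455,115,0])
g=fit([(195,193,8),(195,-203,8),(-40,-203,8),(-40,193,8)],o([(36,47),(367,49),(367,246),(32,244)]),[455,115,0])
print(p,g)
L=w('top',*o((3,91)),182); print('lever end',L)
if abs(p[0][2]-g[0][2])<.035: print(ctrl.finish_job())
E
```

```text
(array([ 4.55991245e+02,  1.16300126e+02, -1.03500606e-02]), np.float64(0.14321855876066863)) (array([4.56055173e+02, 1.15075676e+02, 8.82608759e-04]), np.float64(0.23175992427822295))
lever end [568.84370535 316.36752148 182.        ]
the job is handed in; nothing more can be done
None
```

The job is done and handed in at about 25.5 s of the 72 s allowed. No verdict was reported, so these are my own last checks:

- **Bottle:** it stands upright on the blue mat, let go, in the side view. In the last top view the arm hid it.
- **Pan:** it is still on its pin and against the brass stop. Its yaw relative to the gauge is about -0.011 rad, against the 0.05 rad allowed. The measured pan origin is about 1 mm from the pin. In an earlier side view its corners read about 5 mm off the prediction, probably from calibration.
- **Probe:** I pressed it down until it met firm resistance. The knob top was then at z ≈ 199 mm, against about 200 mm expected for the probe resting on the floor. My last reading while pressing was about 11 N.
- **Lever:** it is at its end stop, pointing along +y, with its end at about (569, 316) mm. The last push on it read about 10 N.
- **Rest of the bench:** the tin, the screwdriver and the other bottles look where they were. The hammer was not in the last pictures, but I never went near it. The arm is clear of everything.

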